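# Hang the marker block and hold the mirror so the camera sees it

### The job

Pick up the small wooden marker block by the tab on top and hang it by its loop handle on the hook, and let go of it so that it hangs still with a broad face towards the mirror. Then take the wing on top of the sprung swivel mirror and turn the mirror until the little camera beside it would see the block's brass disc reflected in the middle of the mirror glass. The mirror springs back if released, so finish still holding the wing at that angle.

Things in the scene. Friction and masses are not known exactly. Their poses are not given: they have to be found in the camera images.
- marker_block: Loose dark wooden block, 0.1 to 0.2 kg, on the 2 mm cutting mat. Origin: centre of its underside, z up. Body 26 (x) x 50 (y) x 46 mm, a 30 mm brass disc amid each broad face (+x, -x; alike, either may face the mirror). On it a rigid loop handle in its y-z plane, and on top of that a wooden finger tab 22 (x) x 12 (y) mm, z = 90 to 121 mm: grip the tab across y.
- loop_bar (a point): On the block: middle of the underside of the loop's cross bar, at block z = 85 mm; it is to rest on the hook. Bar 7 x 47 (y) x 6 mm on two 6 mm rods at y = +-20.5 mm; the opening under it is 35 mm wide (y), 39 mm high, and open along x. Axes as the block's.
- disc (a point): Point midway between the block's two brass discs (block z = 23 mm): the marker that the camera must see.
- hook_stand: Fixed steel stand, origin at the middle of its 100 mm foot on the desk; post 14 mm thick, 188 mm high. A flat strip hook, 14 mm wide (y), 5 mm thick, runs level from the post along own -x (roughly to the mirror), upper face at z = 190 mm; its end at x = -82 to -87 mm turns up to z = 204 mm. A block hung with the stand's yaw, or half a turn from it, shows a broad face to the mirror.
- hook_seat (a point): Upper face of the hook strip at stand x = -45 mm, y = 0, z = 190 mm: middle of the length where the loop bar may rest.
- mirror_stand: Fixed stand of mirror and camera, origin at the middle of the mirror's 90 mm foot on the desk, on the mirror's upright hinge axis. A flat bar joins it to the foot of a small black camera (70 mm foot, top at z = 146 mm), 240 mm away, 215 degrees counter-clockwise from own +x, looking level at the mirror.
- camera_lens (a point): Lens of the small camera, 210 mm from the mirror's axis, 128 mm above the desk.
- mirror (a joint): Turn of the mirror about its upright axis, rad. 0: at rest, facing the camera squarely. Grows clockwise seen from above, to 1.4; a weak spring (0.06 N m per rad) turns it back to 0. The hung disc needs about 0.5 to 1.15: the normal of the glass must halve the angle between the directions from the axis to the lens and to the disc.
- mirror_wing (a point): On the axis, 192 mm up: centre of the black wing on top of the mirror, 10 mm thick, 36 mm wide, z = 174 to 210 mm; grip it from above across the 10 mm. Turns with the mirror: own +x is the normal of the glass and the wing's thickness, y the width. Frame below: 98 x 78 mm, 8 mm thick, top at z = 167; glass 90 x 70 mm, face in the axis.
- sight_line (a point): Middle of the glass, on the axis, 128 mm up (the height at which the disc hangs). Own +x is the camera's line of sight after reflection as the mirror now stands: level, turns twice as far as the mirror, at joint 0 points to the camera. The disc is in the middle of the mirror when it lies on this axis.
Mind the look-alikes: they are no part of the job. Several things have the shape of the marker_block; the one meant has the colours described above.

How it is judged:
By the outcome, as a careful person would: the job done as asked, in the order asked, and still so for the second after the job is handed in, while the arm keeps its last pose, push and grip.
It also fails if it takes over 64 s, if anything falls off the work surface, if the arm or the gripper's body presses on something with over 40 N, if the wrist force passes 120 N, or if a joint passes its speed limit or range.

### The arm

A 7-joint arm with a two-finger parallel gripper is mounted at the origin on a cart in front of the work surface, level with it; the furniture and walls round the work are solid. World frame = base frame: x ahead of the robot, y to its left, z up, the work surface at z = 0. Lengths are in mm, angles in rad, forces in N, time in s.
With the tool pointing down it reaches from about 425 to 875 mm from the base axis. Payload 8.4 kg.
Tool frame: the origin (TCP) lies midway between the tips of the shut fingers; the grasp point (between the pads) lies 19 mm behind it; z points along the fingers, x is the direction in which the jaws open and shut, and the axes are right-handed (so a half turn about z gives the same grasp; the last joint's range is limited). The gripper opens to 85 mm and grips with 20 to 120 N. Pads are 22 mm wide; open, the fingers measure 114 mm over their backs; the gripper's body (76 mm by 85 mm) begins 54 mm behind the grasp point. The pads swing forward as they close: fully open they stand 13 mm farther back than shut.
Start: joints at [-1.442, 0.333, 0.04, 1.465, -0.013, 1.343, -0.059], TCP at [146.796, 633.178, 231.308] pointing down, gripper open.
Joint ranges: [-2.58, 2.58], [-0.38, 2.09], [-1.3, 1.39], [0.25, 2.4], [-1.5, 4.64], [0.08, 2.09], [-2.65, 2.65]. Speed limits (rad/s): [2.22, 2.22, 2.79, 2.79, 3.14, 3.14, 3.14].

### API

Orientations are given as a 3x3 rotation matrix whose columns are the frame's x, y, z axes.
In Python, from cell import telemetry, vision, env gives the robot as it stands.
- The arm moves only by the tool apply_moves, never from a script. Its argument "steps" is a list of rows, each a list of 2 entries, a list of its own where there are three numbers: the shift along the tool's x, y, z in units of 30 mm (1.0 is 30 mm), then the turn, a rotation vector about the tool's x, y, z in units of 6 degrees (1.0 is 6 degrees). A call has 1 to 20 rows; each row is the pose to reach, as a shift and turn from the pose measured when the call began, along the tool's axes at that moment; what a row does not reach only later rows make up. A row lasts 1/10 s, in which the tool goes at most 50 mm and 8.59 degrees, less where a joint would pass 70% of its speed; a pose out of reach is approached as far as the arm can. A call with a gripper value outside its range is refused whole. "hand" is the opening, from 0 (shut) to 1 (fully open), set as the call begins (left out, the last holds). The fingers move at their own pace and stop on an object; the grip force is fixed at half the most. Time passes only in rows, so rows that repeat a pose let the fingers close. It gives the time, the measured TCP pose, the force and the opening at its end, in the units of the state.
- telemetry.observe(): the state, without advancing time (a new reading comes with each control period).
- vision.capture(name): name is "scene" or "top" or "wrist"; returns the picture (420x560x3 uint8, blue, green, red); there is no depth.
- vision.camera_info(name): a dict with "mtx" (3x3 intrinsics, pixels), "R" (3x3) and "t" (3): a world point X has camera coordinates R X + t; the wrist camera has in their place "hand_eye" (4x4, takes a point from camera to tool coordinates, whose origin is the TCP and whose axes are the tool frame's). Camera axes: x right, y down, z forward; pixel columns grow to the right and rows downward; lengths in mm; the calibration is good to about 2 mm. A picture is of the moment at which its call begins: read the wrist's pose just before it. camera_info takes no time and is no camera call.
- env.close_job(): hands the job in, once; it reports no verdict.
The state is a dict: "time": time; "qpos": joint angles; "joint_vel": joint speeds; "effort": joint torques, N m; "eef_pos": TCP position; "eef_rot": TCP orientation; "contact_force": force on the tool from outside, world axes, zero at the start; "wrist_torque": the same for the moment, N m; "grip_width": opening from 0.0 (shut) to 1.0 (fully open).
Only numpy, scipy, OpenCV 4.12 (cv2) and the standard library are available. Lean on these libraries where they do the work, as an engineer would, in place of code of your own. Each camera call takes 0.05 s, during which the arm holds its last target. There are 200 camera calls.

## Working session

There is one attempt and no reset: what is moved stays moved. The work goes in short steps, Python scripts to look and compute and a tool call to move; the robot and the scene stay as the last step left them, time stands still between calls to the robot, and variables do not carry over. Pictures are saved under pics/ and viewed, about 8 in all and at most 12, crops included, and the job is handed in when it is done.

Besides the shell and the picture viewer there is one more tool, called after "Call:" as name(argument=value, ...), one argument or row to a line, values as JSON. apply_moves: Moves the arm, as the interface text tells. Its arguments: {"type":"object","properties":{"steps":{"type":"array"},"hand":{"type":"number"}},"required":["steps"]}

```bash
mkdir -p pics; ls; python3 - <<'E'
from cell import telemetry, vision, env
import cv2,numpy as np
s=telemetry.observe();print(s)
a=vision.capture("scene");b=vision.capture("top")
cv2.imwrite("pics/scene0.png",a);cv2.imwrite("pics/top0.png",b)
for n in("scene","top","wrist"):print(n,vision.camera_info(n))
E
```

```text
pics
{'time': 0.0, 'qpos': array([-1.44217808,  0.3339254 ,  0.03981511,  1.46630529, -0.01342128,
        1.34331502, -0.05851843]), 'joint_vel': array([ 0.00066982,  0.00080635, -0.00032962, -0.00012682,  0.00117841,
        0.00081211, -0.00085041]), 'effort': array([ 1.44847570e-03, -6.58531451e+01,  1.36638399e+00, -4.05571640e+01,
        1.67705520e-02,  1.24136082e-02, -2.85469184e-05]), 'eef_pos': array([146.68269575, 632.74033589, 230.39444186]), 'eef_rot': array([[ 2.25838251e-01,  9.74164765e-01, -3.07889872e-04],
       [ 9.74163354e-01, -2.25838449e-01, -1.65962597e-03],
       [-1.68628252e-03,  7.48719972e-05, -9.99998575e-01]]), 'contact_force': array([ 0.1207165 ,  0.325087  , -0.52472525]), 'wrist_torque': array([ 0.00034796,  0.00967783, -0.07225236]), 'grip_width': 0.9992600566889466}
scene {'mtx': array([[404.02825613,   0.        , 274.23965953],
       [  0.        , 404.02825613, 208.39693401],
       [  0.        ,   0.        ,   1.        ]]), 'R': array([[ 0.69880971, -0.71518675, -0.01314955],
       [-0.33047143, -0.30649126, -0.89266553],
       [ 0.63
[... 295 characters left out ...]
71933,  0.01041477],
       [-0.98914136, -0.02256666, -0.14522438],
       [ 0.14541864, -0.00721147, -0.98934393]]), 't': array([ -45.67680579,  495.90666166, 1151.63381004])}
wrist {'mtx': array([[291.47463941,   0.        , 279.67009779],
       [  0.        , 291.47463941, 210.26156815],
       [  0.        ,   0.        ,   1.        ]]), 'hand_eye': array([[ 9.99999167e-01,  1.23278345e-03,  3.82800731e-04,
         9.60991700e-02],
       [-1.29015915e-03,  9.64200783e-01,  2.65170108e-01,
        -6.64067620e+01],
       [-4.21994438e-05, -2.65170381e-01,  9.64201570e-01,
        -1.43502731e+02],
       [ 0.00000000e+00,  0.00000000e+00,  0.00000000e+00,
         1.00000000e+00]])}
```

View pics/scene0.png

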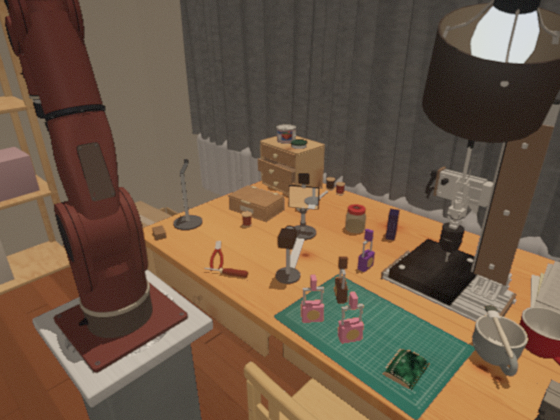

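View pics/top0.png

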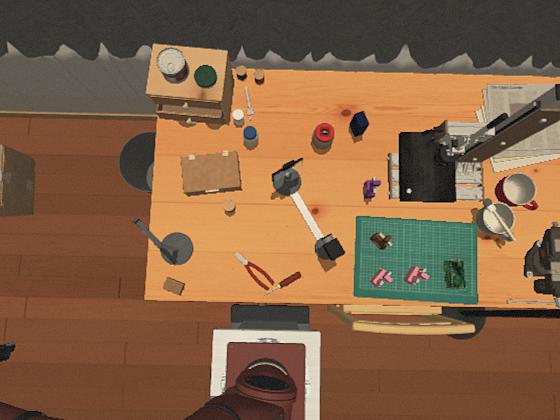

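The scene view shows four block shapes: brown (scene 342,285; top 381,241), pink (top 382,277 and 417,275) and purple (top 372,187). The dark wooden one is the brown one. The hook stand is at top (176,247), the mirror at top (287,178) and the small camera at top (330,247).

```bash
cat > h.py <<'E'
import numpy as np,cv2
from cell import telemetry, vision, env
def ray(name,u,v,st=None):
    c=vision.camera_info(name);d=np.linalg.solve(c["mtx"],[u,v,1.])
    if name=="wrist":
        H=c["hand_eye"];R=st["eef_rot"]
        return R@H[:3,3]+st["eef_pos"],R@H[:3,:3]@d
    return -c["R"].T@c["t"],c["R"].T@d
def onz(name,u,v,z,st=None):
    o,d=ray(name,u,v,st);return o+d*(z-o[2])/d[2]
def proj(name,X,st=None):
    c=vision.camera_info(name)
    if name=="wrist":
        H=c["hand_eye"];p=H[:3,:3].T@(st["eef_rot"].T@(np.array(X)-st["eef_pos"])-H[:3,3])
    else:p=c["R"]@X+c["t"]
    q=c["mtx"]@p;return q[:2]/q[2]
def tri(*rs):
    A=0;b=0
    for o,d in rs:
        d=d/np.linalg.norm(d);P=np.eye(3)-np.outer(d,d);A=A+P;b=b+P@o
    return np.linalg.solve(A,b)
E
python3 - <<'E'
from h import *
a=cv2.imread("pics/scene0.png");b=cv2.imread("pics/top0.png")
def crop(i,x,y,w,h,W,H):return cv2.resize(i[y:y+h,x:x+w],(W,H),interpolation=cv2.INTER_CUBIC)
c=np.zeros((600,800,3),np.uint8)
c[:300,:400]=crop(b,340,200,80,60,400,300)   # 5x
c[:300,400:]=crop(b,125,205,80,60,400,300)
c[300:,:400]=crop(b,260,150,100,75,400,300)*1 #4x
c[300:,400:600]=crop(a,320,250,50,75,200,300)   #4x
c[300:,600:]=crop(a,165,150,50,75,200,300)
cv2.imwrite("pics/c1.png",c)
for n,u,v,z in [("foothook top",176,248,5),("block",381,241,60),("mirror",287,178,5),("cam",330,247,146)]:print(n,onz("top",u,v,z).round())
E
```

```text
foothook top [387. 281.   5.]
block [ 418. -328.   60.]
mirror [613. -51.   5.]
cam [ 392. -168.  146.]
```

View pics/c1.png

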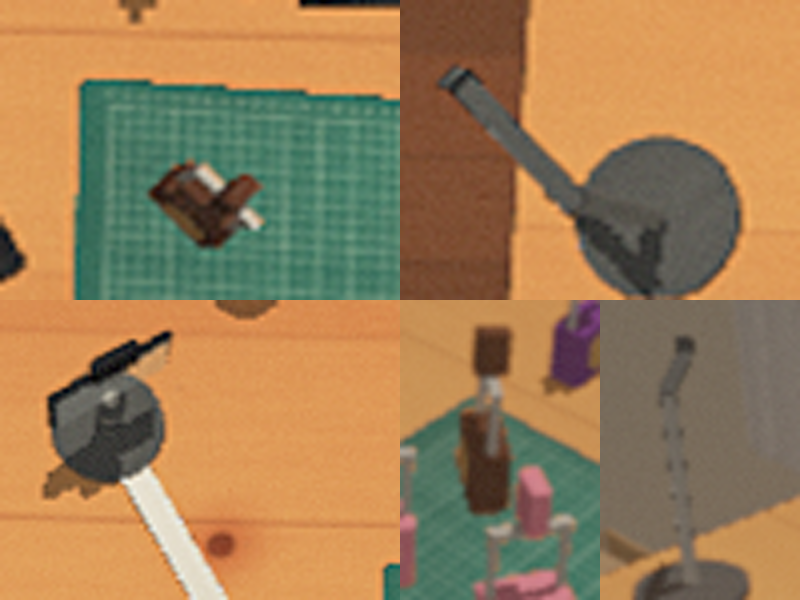

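```bash
python3 - <<'E'
from h import *
for X in [(387,281,0),(387,281,190),(387,281,100),(448,342,204),(338,352,204),(436,211,204)]:
  print(X,proj("scene",np.array(X,float)).round(1),proj("top",np.array(X,float)).round(1))
a=cv2.imread("pics/scene0.png");b=cv2.imread("pics/top0.png")
c=np.zeros((600,800,3),np.uint8)
c[:,:400]=cv2.resize(a[145:235,150:210],(400,600),interpolation=cv2.INTER_CUBIC)
c[:,400:]=cv2.resize(b[205:295,130:190],(400,600),interpolation=cv2.INTER_CUBIC)
cv2.imwrite("pics/c2.png",c)
E
```

```text
(387, 281, 0) [188.2 222.2] [176.5 248.3]
(387, 281, 190) [181.8 170.6] [158. 244.]
(387, 281, 100) [184.9 195.9] [167.6 246.2]
(448, 342, 204) [186.2 157.4] [134.1 219.2]
(338, 352, 204) [156.  165.2] [126.8 262.5]
(436, 211, 204) [206.8 167.7] [185.1 225.1]
```

View pics/c2.png

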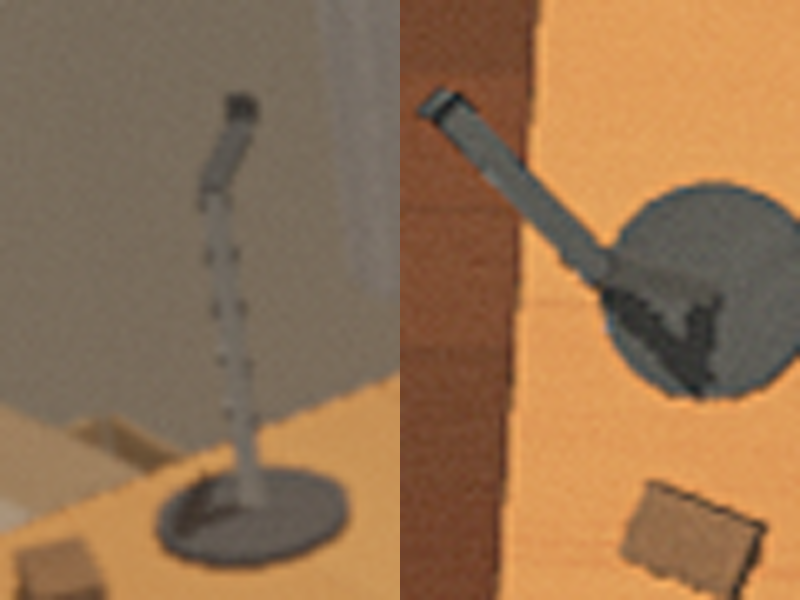

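The hook strip seems to point (+x,+y) in the world, which does not fit "to the mirror". I'll check with the wrist camera.

```bash
python3 - <<'E'
from h import *
s=telemetry.observe();w=vision.capture("wrist");cv2.imwrite("pics/w0.png",w)
for X in [(387,281,0),(387,281,190),(448,342,204)]:print(proj("wrist",X,s))
P=lambda u,v,z:onz("top",u,v,z)
t=P(135.2,220.7,204);r=P(160,246.2,190);print(t,r,np.degrees(np.arctan2(*(t-r)[1::-1])))
E
```

```text
[ 97.39325727 378.60712238]
[-22.80208825 542.10034882]
[ 52.53048945 594.20285808]
[444.3182118  338.82060627 204.        ] [381.47714806 275.49989459 190.        ] 45.2178288168422
```

View pics/w0.png

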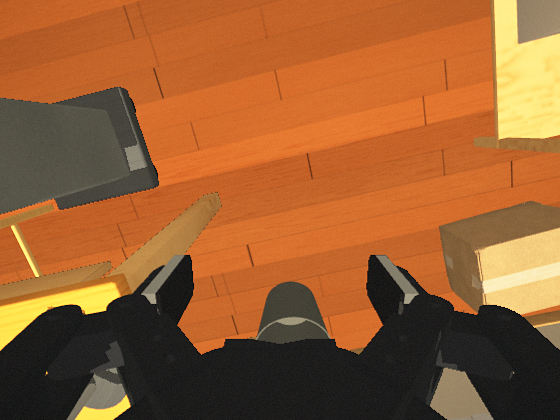

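```bash
cat >> h.py <<'E'
def Rdown(deg):
    a=np.radians(deg);x=np.array([np.cos(a),np.sin(a),0]);z=np.array([0,0,-1.]);return np.c_[x,np.cross(z,x),z]
def rel(p,deg,s=None):
    from scipy.spatial.transform import Rotation as Ro
    s=s or telemetry.observe();R=s["eef_rot"]
    sh=R.T@(np.array(p,float)-s["eef_pos"])/30
    rv=Ro.from_matrix(R.T@Rdown(deg)).as_rotvec()/np.radians(6)
    print([list(sh.round(2)),list(rv.round(2))])
E
python3 - <<'E'
from h import *
t=tri(ray("top",388,238),ray("scene",343,262.5));print("tab",t, proj("top",t),proj("scene",t))
print(onz("top",388,238,123))
bx=tri(ray("top",340+200/5,200+200/5),ray("scene",342,289));print("body",bx)
for p,d in [((250,600,420),60),((480,420,420),20),((600,100,420),-30),((540,-200,380),-100),((425,-330,260),-129)]:rel(p,d)
E
```

```text
tab [ 422.21977228 -334.88239914  105.38969535] [387.62031103 238.3360672 ] [343.57295018 262.37439323]
[ 421.61057136 -331.03737578  123.        ]
body [ 424.11628552 -334.7310471    23.9206107 ]
[[np.float64(-0.3), np.float64(3.6), np.float64(-6.31)], [np.float64(0.0), np.float64(0.01), np.float64(2.82)]]
[[np.float64(-4.41), np.float64(12.43), np.float64(-6.31)], [np.float64(0.01), np.float64(0.01), np.float64(9.49)]]
[[np.float64(-13.9), np.float64(18.73), np.float64(-6.29)], [np.float64(0.01), np.float64(0.01), np.float64(17.82)]]
[[np.float64(-24.09), np.float64(19.04), np.float64(-4.95)], [np.float64(0.02), np.float64(-0.0), np.float64(29.49)]]
[[np.float64(-29.17), np.float64(16.29), np.float64(-0.94)], [np.float64(-0.02), np.float64(0.0), np.float64(-25.68)]]
```

Call:
apply_moves(
  steps=[
    [[0,1.5,-3],[0,0,1.4]],
    [[-0.3,3.6,-6.3],[0,0,2.8]],
    [[-1.5,6.5,-6.3],[0,0,4.5]],
    [[-3,9.5,-6.3],[0,0,7]],
    [[-4.4,12.4,-6.3],[0,0,9.5]],
    [[-6,14,-6.3],[0,0,11]],
    [[-8,15.5,-6.3],[0,0,13]],
    [[-11,17.2,-6.3],[0,0,15.5]],
    [[-13.9,18.7,-6.3],[0,0,17.8]],
    [[-13.9,18.7,-6.3],[0,0,17.8]],
    [[-13.9,18.7,-6.3],[0,0,17.8]],
    [[-13.9,18.7,-6.3],[0,0,17.8]],
    [[-13.9,18.7,-6.3],[0,0,17.8]],
    [[-13.9,18.7,-6.3],[0,0,17.8]],
    [[-13.9,18.7,-6.3],[0,0,17.8]],
    [[-13.9,18.7,-6.3],[0,0,17.8]],
  ],
  hand=1,
)

```text
time: 1.75
eef_pos: [600.0, 96.6, 420.5]
eef_rot: [[0.866, -0.5, 0.0], [-0.5, -0.866, -0.002], [0.001, 0.001, -1.0]]
contact_force: [0.3, 0.5, 0.5]
grip_width: 1.001
```

```bash
python3 - <<'E'
from h import *
print(telemetry.observe()["qpos"])
for p,d in [((560,-150,380),-60),((425,-320,240),-129)]:rel(p,d)
E
```

```text
[-0.7563787   0.24842413  0.68264637  1.25377602 -0.15501172  1.6919436
 -0.63141802]
[[np.float64(2.95), np.float64(7.78), np.float64(1.36)], [np.float64(0.01), np.float64(-0.01), np.float64(5.0)]]
[[np.float64(1.88), np.float64(14.93), np.float64(6.04)], [np.float64(0.0), np.float64(-0.02), np.float64(16.5)]]
```

Call:
apply_moves(
  steps=[
    [[1,2,0.5],[0,0,1.3]],
    [[1.8,4,1],[0,0,2.5]],
    [[2.9,6,1.4],[0,0,4]],
    [[2.9,7.8,1.4],[0,0,5.2]],
    [[2.6,9.5,2.5],[0,0,7]],
    [[2.4,11,3.5],[0,0,9]],
    [[2.2,12.5,4.5],[0,0,11]],
    [[1.9,14,5.5],[0,0,13]],
    [[1.9,14.9,6],[0,0,15]],
    [[1.9,14.9,6],[0,0,16.5]],
    [[1.9,14.9,6],[0,0,16.5]],
    [[1.9,14.9,6],[0,0,16.5]],
    [[1.9,14.9,6],[0,0,16.5]],
    [[1.9,14.9,6],[0,0,16.5]],
    [[1.9,14.9,6],[0,0,16.5]],
  ],
)

```text
time: 3.25
eef_pos: [426.3, -319.0, 241.3]
eef_rot: [[-0.626, -0.78, 0.0], [-0.78, 0.626, -0.002], [0.001, -0.001, -1.0]]
contact_force: [0.4, 0.5, -0.2]
grip_width: 0.999
```

```bash
python3 - <<'E'
from h import *
s=telemetry.observe();print(s["qpos"],s["eef_pos"])
w=vision.capture("wrist");cv2.imwrite("pics/w1.png",w)
print(proj("wrist",(422,-335,123),s),proj("wrist",(422,-335,2),s))
E
```

```text
[-0.46207429  0.12283522  1.11971491  1.77709736 -0.1130842   1.31084476
 -1.56365827] [ 426.27535311 -319.00641022  241.28952839]
[296.29720835 198.95061638] [291.20985138 178.48699897]
```

View pics/w1.png

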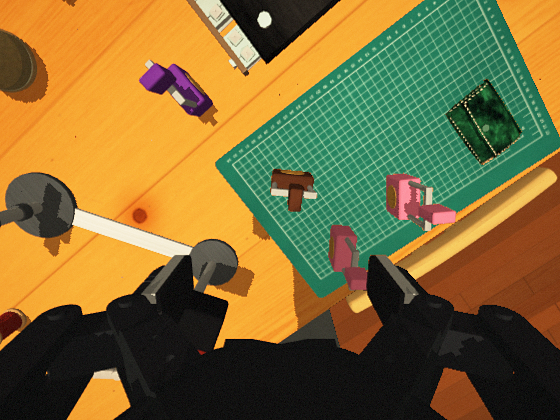

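Wrist view: the brown block's tab is at (296,200), where the prediction put it. Its light cross bar runs from (272,193) to (316,195), and a brass face is at (292,172). The pink tabs are at (355,278) and (437,215).

```bash
python3 - <<'E'
from h import *
s=telemetry.observe();w=cv2.imread("pics/w1.png")
a=onz("wrist",273,193,91,s);b=onz("wrist",315,195,91,s);print(a,b,np.degrees(np.arctan2(*(b-a)[1::-1])),np.linalg.norm(a-b),(a+b)/2)
print("pink",onz("wrist",355,278,120,s),"tip",onz("wrist",296,208,123,s),onz("wrist",294,195,123,s))
cv2.imwrite("pics/c3.png",cv2.resize(w[150:240,250:370],(800,600),interpolation=cv2.INTER_CUBIC))
rel((422,-335,200),-129);rel((422,-335,95),-129)
E
```

```text
[ 434.99427202 -317.11393127   91.        ] [ 406.29074291 -349.53361244   91.        ] -131.52082956161968 43.30044237880767 [ 420.64250747 -333.32377186   91.        ]
pink [ 320.12252929 -330.77343722  120.        ] tip [ 415.32486736 -329.55340296  123.        ] [ 426.20841821 -335.69891105  123.        ]
[[np.float64(0.5), np.float64(-0.22), np.float64(1.38)], [np.float64(-0.01), np.float64(-0.01), np.float64(0.03)]]
[[np.float64(0.5), np.float64(-0.22), np.float64(4.88)], [np.float64(-0.01), np.float64(-0.01), np.float64(0.03)]]
```

View pics/c3.png

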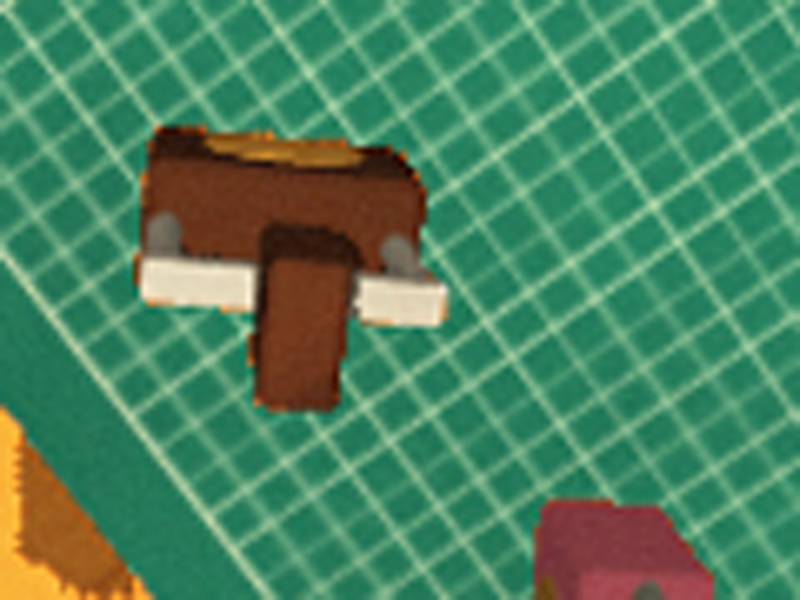

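```bash
python3 - <<'E'
from h import *
s=telemetry.observe()
c=lambda x,y,z:onz("wrist",250+x/6.667,150+y/6.667,z,s).round(1)
print(c(293,290,93),c(303,335,123))
p=(c(293,290,93)+c(303,335,123))/2
rel((p[0],p[1],160),-132);rel((p[0],p[1],96),-132)
E
```

```text
[ 421.5 -333.8   93. ] [ 421.5 -333.7  123. ]
[[np.float64(0.48), np.float64(-0.18), np.float64(2.71)], [np.float64(-0.02), np.float64(-0.01), np.float64(0.53)]]
[[np.float64(0.47), np.float64(-0.18), np.float64(4.84)], [np.float64(-0.02), np.float64(-0.01), np.float64(0.53)]]
```

Call:
apply_moves(
  steps=[
    [[0.48,-0.18,1],[0,0,0.53]],
    [[0.48,-0.18,2],[0,0,0.53]],
    [[0.48,-0.18,3],[0,0,0.53]],
    [[0.48,-0.18,3.5],[0,0,0.53]],
    [[0.48,-0.18,4],[0,0,0.53]],
    [[0.48,-0.18,4.4],[0,0,0.53]],
    [[0.48,-0.18,4.7],[0,0,0.53]],
    [[0.48,-0.18,4.84],[0,0,0.53]],
    [[0.48,-0.18,4.84],[0,0,0.53]],
    [[0.48,-0.18,4.84],[0,0,0.53]],
  ],
  hand=0.5,
)

```text
time: 4.3
eef_pos: [421.8, -334.2, 96.7]
eef_rot: [[-0.669, -0.743, 0.001], [-0.743, 0.669, -0.002], [0.001, -0.002, -1.0]]
contact_force: [0.9, -0.1, 1.0]
grip_width: 0.502
```

Call:
apply_moves(
  steps=[
    [[0,0,0],[0,0,0]],
    [[0,0,0],[0,0,0]],
    [[0,0,0],[0,0,0]],
    [[0,0,0],[0,0,0]],
    [[0,0,0],[0,0,0]],
    [[0,0,0],[0,0,0]],
    [[0,0,0],[0,0,0]],
    [[0,0,0],[0,0,0]],
  ],
  hand=0,
)

```text
time: 5.1
eef_pos: [422.3, -334.5, 97.2]
eef_rot: [[-0.669, -0.743, 0.002], [-0.743, 0.669, -0.003], [0.0, -0.003, -1.0]]
contact_force: [0.1, 0.4, 7.3]
grip_width: 0.128
```

```bash
python3 - <<'E'
from h import *
print(telemetry.observe()["qpos"])
for p,d in [((422,-334,260),-132),((500,-200,380),-115),((560,0,400),-90),((520,200,400),-60),((420,280,400),-45)]:rel(p,d)
E
```

```text
[-0.27971089  0.35072039  1.03173693  1.93438876 -0.34725951  1.04507347
 -1.40100101]
[[np.float64(-0.0), np.float64(0.0), np.float64(-5.43)], [np.float64(-0.03), np.float64(-0.0), np.float64(0.0)]]
[[np.float64(-5.06), np.float64(1.04), np.float64(-9.43)], [np.float64(-0.03), np.float64(-0.01), np.float64(-2.83)]]
[[np.float64(-11.36), np.float64(4.01), np.float64(-10.11)], [np.float64(-0.03), np.float64(-0.02), np.float64(-7.0)]]
[[np.float64(-15.42), np.float64(9.46), np.float64(-10.13)], [np.float64(-0.03), np.float64(-0.02), np.float64(-12.0)]]
[[np.float64(-15.17), np.float64(13.72), np.float64(-10.15)], [np.float64(-0.02), np.float64(-0.03), np.float64(-14.5)]]
```

Call:
apply_moves(
  steps=[
    [[0,0,-0.7],[0,0,0]],
    [[0,0,-1.7],[0,0,0]],
    [[0,0,-2.8],[0,0,0]],
    [[0,0,-4],[0,0,0]],
    [[0,0,-5.4],[0,0,0]],
    [[-1,0.2,-6.4],[0,0,-0.6]],
    [[-2,0.4,-7.4],[0,0,-1.2]],
    [[-3.2,0.7,-8.4],[0,0,-1.8]],
    [[-4.2,0.9,-9],[0,0,-2.4]],
    [[-5.2,1.1,-9.5],[0,0,-3]],
    [[-6.4,1.6,-9.7],[0,0,-3.8]],
    [[-7.6,2.2,-9.9],[0,0,-4.6]],
    [[-8.8,2.8,-10.1],[0,0,-5.4]],
    [[-10,3.4,-10.1],[0,0,-6.2]],
    [[-11.2,4,-10.1],[0,0,-7]],
    [[-12.2,5,-10.1],[0,0,-8]],
    [[-13,6.2,-10.1],[0,0,-9]],
    [[-13.8,7.4,-10.1],[0,0,-10]],
    [[-14.6,8.5,-10.1],[0,0,-11]],
    [[-15.4,9.5,-10.1],[0,0,-12]],
  ],
)

```text
time: 7.1
eef_pos: [517.8, 202.9, 398.7]
eef_rot: [[0.506, -0.863, 0.002], [-0.863, -0.506, -0.002], [0.003, -0.0, -1.0]]
contact_force: [0.0, 0.9, -0.7]
grip_width: 0.125
```

```bash
python3 - <<'E'
from h import *
print(telemetry.observe()["qpos"])
for p,d in [((420,270,430),-45)]:rel(p,d)
E
```

```text
[-1.05969659  0.10623279  0.67690471  1.43025555 -0.06370954  1.62779533
 -1.42962798]
[[np.float64(-3.58), np.float64(1.68), np.float64(-1.05)], [np.float64(0.0), np.float64(-0.03), np.float64(-2.44)]]
```

Call:
apply_moves(
  steps=[
    [[-1,0.4,-0.3],[0,0,-0.6]],
    [[-2,0.9,-0.6],[0,0,-1.4]],
    [[-3,1.4,-0.9],[0,0,-2]],
    [[-3.6,1.7,-1],[0,0,-2.4]],
    [[-3.6,1.7,-1],[0,0,-2.4]],
    [[-3.6,1.7,-1],[0,0,-2.4]],
    [[-3.6,1.7,-1],[0,0,-2.4]],
  ],
)

```text
time: 7.8
eef_pos: [420.0, 269.4, 427.9]
eef_rot: [[0.703, -0.711, 0.001], [-0.711, -0.703, -0.003], [0.003, 0.001, -1.0]]
contact_force: [-0.1, -0.4, -0.7]
grip_width: 0.129
```

```bash
python3 - <<'E'
from h import *
s=telemetry.observe();print(s["qpos"])
w=vision.capture("wrist");cv2.imwrite("pics/w2.png",w)
for X in [(387,281,190),(445,339,204)]:print(proj("wrist",X,s))
E
```

```text
[-1.21326428 -0.03470869  0.53851318  1.48594889  0.0213468   1.68643102
 -1.46405456]
[254.94313275 194.36373879]
[252.21611049 130.73692426]
```

View pics/w2.png

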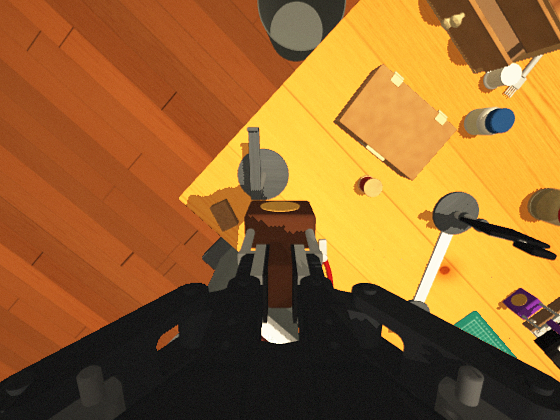

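The wrist view shows the held block at (280,230). The hook tip is at (253,130) and the strip runs down to about (257,195), as predicted, so the hook points about +45° in the world. The mirror foot is at (455,213), far off the hook's direction. I'll refine the hook axis.

```bash
python3 - <<'E'
from h import *
s=telemetry.observe();w=cv2.imread("pics/w2.png");b=cv2.imread("pics/top0.png")
# hook mask in rows
g=w.astype(int);grey=(abs(g[...,0]-g[...,2])<35)
for v in range(124,200,6):
    c=[u for u in range(235,275) if grey[v,u]]
    print(v,c[0] if c else None,c[-1] if c else None,len(c))
for u,v,z in [(253.5,130,204),(254.5,145,190),(257,180,190),(257.5,192,190)]:print(onz("wrist",u,v,z,s).round(1))
m=tri(ray("top",287.3,178),ray("top",287.3,178+1e-3)) if 0 else onz("top",260+108/4,150+127/4,5);print("mirror foot",m)
E
```

```text
124 None None 0
130 248 258 11
136 249 258 10
142 249 258 10
148 249 258 10
154 247 274 28
160 242 274 33
166 240 274 35
172 239 274 36
178 239 274 36
184 241 274 34
190 244 274 31
196 251 274 24
[446.8 338.5 204. ]
[433.4 325.7 190. ]
[403.  292.4 190. ]
[391.8 280.8 190. ]
mirror foot [600.9834158  -51.45251534   5.        ]
```

```bash
python3 - <<'E'
from h import *
for p,d in [((471,365,420),-45),((471,365,226),-45)]:rel(p,d)
E
```

```text
[[np.float64(-1.08), np.float64(-3.45), np.float64(0.26)], [np.float64(0.01), np.float64(-0.03), np.float64(-0.06)]]
[[np.float64(-1.1), np.float64(-3.46), np.float64(6.72)], [np.float64(0.01), np.float64(-0.03), np.float64(-0.06)]]
```

Call:
apply_moves(
  steps=[
    [[-0.4,-1.1,0],[0,0,0]],
    [[-0.7,-2.3,0],[0,0,0]],
    [[-1.1,-3.45,0.2],[0,0,0]],
    [[-1.1,-3.45,1.2],[0,0,0]],
    [[-1.1,-3.45,2.4],[0,0,0]],
    [[-1.1,-3.45,3.6],[0,0,0]],
    [[-1.1,-3.45,4.8],[0,0,0]],
    [[-1.1,-3.45,5.8],[0,0,0]],
    [[-1.1,-3.45,6.5],[0,0,0]],
    [[-1.1,-3.45,6.7],[0,0,0]],
    [[-1.1,-3.45,6.7],[0,0,0]],
    [[-1.1,-3.45,6.7],[0,0,0]],
  ],
)

```text
time: 9.05
eef_pos: [471.6, 364.9, 227.9]
eef_rot: [[0.702, -0.712, 0.002], [-0.712, -0.702, -0.002], [0.003, -0.0, -1.0]]
contact_force: [1.1, 0.7, -0.7]
grip_width: 0.125
```

```bash
python3 - <<'E'
from h import *
s=telemetry.observe();print(s["qpos"])
a=vision.capture("scene");b=vision.capture("top")
c=np.zeros((600,800,3),np.uint8)
c[:,:400]=cv2.resize(a[130:235,140:210],(400,600),interpolation=cv2.INTER_CUBIC)
c[:,400:]=cv2.resize(b[170:275,120:190],(400,600),interpolation=cv2.INTER_CUBIC)
cv2.imwrite("pics/c4.png",c)
p=s["eef_pos"]
for dz in (-10,-20,-97+48):
  X=p+[0,0,dz];u=proj("scene",X);print((u-[140,130])*5.714)
rel((421,315,226),-45)
E
```

```text
[-1.1901507   0.24209472  0.54406865  1.62983052 -0.12538296  1.30506247
 -1.41850901]
[272.02624361 116.5136162 ]
[273.83324568 132.27566462]
[279.00849288 177.41811261]
[[np.float64(0.01), np.float64(2.37), np.float64(0.07)], [np.float64(-0.01), np.float64(-0.03), np.float64(-0.06)]]
```

View pics/c4.png

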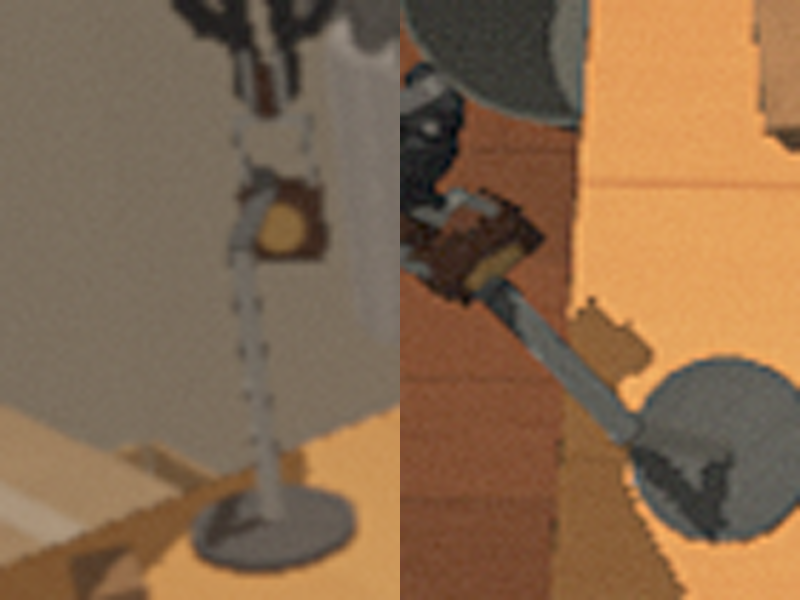

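Both views match the prediction: the loop is in line with the strip, with the bar above the tip and the brass face towards the post. I'll slide it on.

Call:
apply_moves(
  steps=[
    [[0,0.3,0.05],[0,0,0]],
    [[0,0.6,0.05],[0,0,0]],
    [[0,0.9,0.05],[0,0,0]],
    [[0,1.2,0.05],[0,0,0]],
    [[0,1.5,0.05],[0,0,0]],
    [[0,1.8,0.05],[0,0,0]],
    [[0,2.1,0.05],[0,0,0]],
    [[0,2.37,0.05],[0,0,0]],
    [[0,2.37,0.05],[0,0,0]],
    [[0,2.37,0.05],[0,0,0]],
  ],
)

```text
time: 10.15
eef_pos: [420.9, 315.4, 226.8]
eef_rot: [[0.703, -0.712, 0.003], [-0.712, -0.703, -0.001], [0.003, -0.001, -1.0]]
contact_force: [0.1, 0.7, -2.0]
grip_width: 0.128
```

```bash
python3 - <<'E'
from h import *
s=telemetry.observe();print(s["qpos"])
a=vision.capture("scene");b=vision.capture("top")
c=np.zeros((600,800,3),np.uint8)
c[:,:400]=cv2.resize(a[130:235,140:210],(400,600),interpolation=cv2.INTER_CUBIC)
c[:,400:]=cv2.resize(b[170:275,120:190],(400,600),interpolation=cv2.INTER_CUBIC)
cv2.imwrite("pics/c5.png",c)
E
```

```text
[-1.23386729  0.075526    0.53625025  1.79591543 -0.03728218  1.27940118
 -1.48002021]
```

View pics/c5.png

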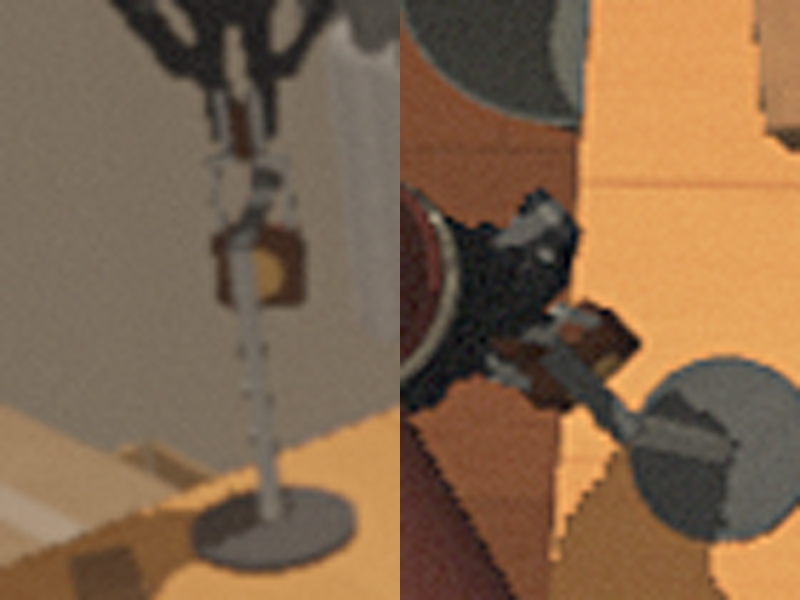

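Call:
apply_moves(
  steps=[
    [[0,0,0],[0,0,-0.9]],
    [[0,0,0],[0,0,-1.9]],
    [[0,0,0],[0,0,-2.8]],
    [[0,0,0.2],[0,0,-2.8]],
    [[0,0,0.4],[0,0,-2.8]],
    [[0,0,0.55],[0,0,-2.8]],
    [[0,0,0.7],[0,0,-2.8]],
    [[0,0,0.78],[0,0,-2.8]],
    [[0,0,0.8],[0,0,-2.8]],
    [[0,0,0.8],[0,0,-2.8]],
  ],
)

```text
time: 11.25
eef_pos: [421.2, 315.5, 202.6]
eef_rot: [[0.878, -0.478, 0.003], [-0.478, -0.878, -0.002], [0.004, 0.0, -1.0]]
contact_force: [0.7, 0.4, -1.2]
grip_width: 0.129
```

Call:
apply_moves(
  steps=[
    [[0,0,0.03],[0,0,0]],
    [[0,0,0.06],[0,0,0]],
    [[0,0,0.08],[0,0,0]],
    [[0,0,0.08],[0,0,0]],
  ],
)

```text
time: 11.65
eef_pos: [421.2, 315.5, 200.3]
eef_rot: [[0.878, -0.479, 0.003], [-0.479, -0.878, -0.002], [0.003, -0.0, -1.0]]
contact_force: [-0.2, 0.5, -0.8]
grip_width: 0.127
```

Call:
apply_moves(
  steps=[
    [[0,0,0.03],[0,0,0]],
    [[0,0,0.06],[0,0,0]],
    [[0,0,0.06],[0,0,0]],
  ],
)

```text
time: 11.95
eef_pos: [421.3, 315.6, 200.1]
eef_rot: [[0.878, -0.479, 0.003], [-0.479, -0.878, -0.0], [0.003, -0.001, -1.0]]
contact_force: [-4.7, -4.2, 14.5]
grip_width: 0.128
```

Call:
apply_moves(
  steps=[
    [[0,0,0.03],[0,0,0]],
    [[0,0,0.06],[0,0,0]],
    [[0,0,0.06],[0,0,0]],
  ],
)

```text
time: 12.25
eef_pos: [421.4, 315.6, 200.1]
eef_rot: [[0.878, -0.479, 0.003], [-0.479, -0.878, 0.001], [0.002, -0.002, -1.0]]
contact_force: [-5.5, -5.2, 16.0]
grip_width: 0.129
```

Call:
apply_moves(
  steps=[
    [[0,0,-0.02],[0,0,0]],
    [[0,0,-0.02],[0,0,0]],
    [[0,0,-0.02],[0,0,0]],
  ],
)

```text
time: 12.55
eef_pos: [421.3, 315.6, 200.5]
eef_rot: [[0.878, -0.479, 0.003], [-0.479, -0.878, 0.001], [0.002, -0.002, -1.0]]
contact_force: [1.0, -0.0, -0.7]
grip_width: 0.13
```

Call:
apply_moves(
  steps=[
    [[0,0,0],[0,0,0]],
    [[0,0,0],[0,0,0]],
    [[0,0,0],[0,0,0]],
    [[0,0,0],[0,0,0]],
    [[0,0,0],[0,0,0]],
    [[0,0,0],[0,0,0]],
    [[0,0,-0.3],[0,0,0]],
    [[0,0,-0.8],[0,0,0]],
    [[0,0,-1.5],[0,0,0]],
    [[0,0,-2.4],[0,0,0]],
    [[0,0,-3.5],[0,0,0]],
    [[0,0,-4.7],[0,0,0]],
    [[0,0,-6],[0,0,0]],
    [[0,0,-6],[0,0,0]],
  ],
  hand=0.35,
)

```text
time: 13.95
eef_pos: [422.2, 316.2, 386.3]
eef_rot: [[0.878, -0.479, 0.008], [-0.479, -0.878, 0.007], [0.004, -0.01, -1.0]]
contact_force: [0.6, 0.5, 0.0]
grip_width: 0.35
```

```bash
python3 - <<'E'
from h import *
s=telemetry.observe();print(s["qpos"],s["eef_pos"])
a=vision.capture("scene");b=vision.capture("top");s=telemetry.observe();w=vision.capture("wrist")
for n,i in(("s6",a),("t6",b),("w6",w)):cv2.imwrite(f"pics/{n}.png",i)
c=np.zeros((600,800,3),np.uint8)
c[:,:300]=cv2.resize(a[140:240,155:205],(300,600),interpolation=cv2.INTER_CUBIC)
c[:300,300:]=cv2.resize(b[200:260,120:220],(500,300),interpolation=cv2.INTER_CUBIC)
c[300:,300:]=cv2.resize(b[148:208,250:350],(500,300),interpolation=cv2.INTER_CUBIC)
cv2.imwrite("pics/c6.png",c)
E
```

```text
[-1.23542359  0.0205436   0.52345972  1.52297704 -0.01001365  1.59020678
 -1.2119517 ] [422.23069734 316.23739054 386.30712029]
```

View pics/c6.png

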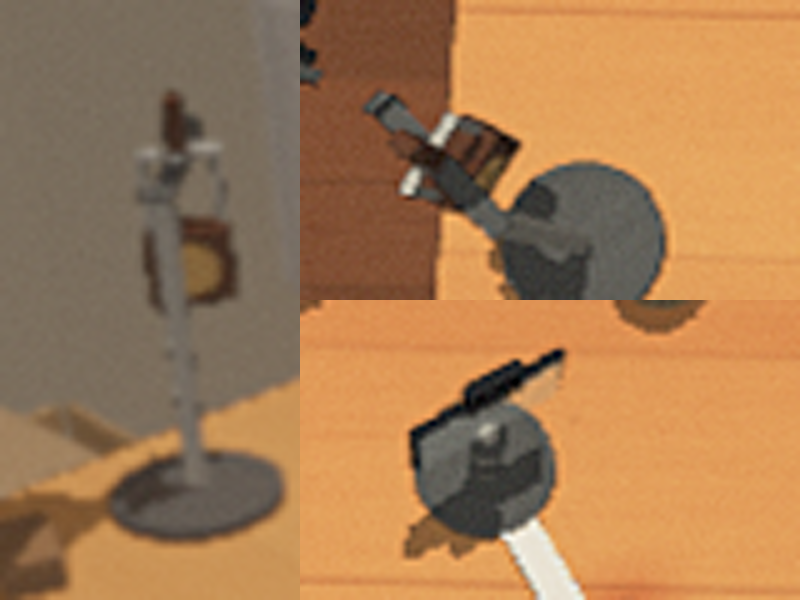

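The block hangs on the hook: the top crop shows the white bar from (450,120) to (410,190), and the brass is visible in the scene view. Next is the mirror.

```bash
python3 - <<'E'
from h import *
b=cv2.imread("pics/t6.png");a=cv2.imread("pics/s6.png")
print("foot",onz("top",287.3,181.9,4),"wing",onz("top",289.0,165.2,210),onz("top",289.0,165.2,202))
print("scene foot mirror",onz("scene",303.5,232,4),"camfoot",onz("scene",288,276,4),"cam top",onz("top",330,247,146))
# bar: white pixels
hsv=cv2.cvtColor(b,cv2.COLOR_BGR2HSV);m=((hsv[...,1]<60)&(hsv[...,2]>150)).astype(np.uint8);m[:,:285]=0;m[:,345:]=0;m[:180]=0;m[255:]=0
n,l,st,ce=cv2.connectedComponentsWithStats(m);i=1+np.argmax(st[1:,4]);ys,xs=np.where(l==i)
print(st[i],ce[i]);P=np.array([onz("top",x,y,4)[:2] for x,y in zip(xs,ys)]).astype(np.float32)
vx,vy,x0,y0=cv2.fitLine(P,2,0,.01,.01).ravel();print("bar",x0,y0,np.degrees(np.arctan2(vy,vx)))
# wing: very dark pixels
for nm,im,box in(("top",b,(265,310,150,185)),):
    g=im.max(2);mm=(g<22);x1,x2,y1,y2=box;ys,xs=np.where(mm[y1:y2,x1:x2]);print(nm,len(xs),xs.mean()+x1,ys.mean()+y1)
# feet ellipses grey in top
g=b.astype(int);m=((hsv[...,1]<60)&(hsv[...,2]<140)&(hsv[...,2]>25)).astype(np.uint8)
n,l,st,ce=cv2.connectedComponentsWithStats(m)
for i in range(1,n):
    if st[i,4]>150 and 120<ce[i][0]<350 and 150<ce[i][1]<270:print(st[i],ce[i])
E
```

```text
foot [600.75640701 -52.41882552   4.        ] wing [598.14477254 -51.52572088 210.        ] [600.33367178 -51.72820647 202.        ]
scene foot mirror [601.16293774 -56.44974435   4.        ] camfoot [ 391.42075943 -180.97465707    4.        ] cam top [ 391.80739262 -167.64865778  146.        ]
[290 192  34  48 416] [306.61057692 215.50240385]
bar 496.4136 -113.86386 31.163136
top 16 285.9375 167.625
[ 119  132   36   61 1649] [138.09157065 161.09399636]
[273 161  28  34 598] [286.61371237 180.59197324]
[143 231  50  33 917] [173.23009815 246.97818975]
[315 235  29  25 453] [327.86534216 247.78587196]
```

```bash
python3 - <<'E'
from h import *
for p,d in [((600,-52,340),31.2)]:rel(p,d)
E
```

```text
[[np.float64(11.11), np.float64(7.89), np.float64(1.35)], [np.float64(-0.01), np.float64(-0.03), np.float64(-9.97)]]
```

Call:
apply_moves(
  steps=[
    [[1,0.7,0],[0,0,-1]],
    [[2.2,1.5,0],[0,0,-2]],
    [[3.4,2.3,0],[0,0,-3]],
    [[4.6,3.2,0],[0,0,-4]],
    [[5.8,4.1,0.2],[0,0,-5]],
    [[7,5,0.5],[0,0,-6]],
    [[8.2,5.9,0.8],[0,0,-7]],
    [[9.4,6.7,1.1],[0,0,-8]],
    [[10.5,7.4,1.3],[0,0,-9]],
    [[11.1,7.9,1.35],[0,0,-10]],
    [[11.1,7.9,1.35],[0,0,-10]],
    [[11.1,7.9,1.35],[0,0,-10]],
    [[11.1,7.9,1.35],[0,0,-10]],
    [[11.1,7.9,1.35],[0,0,-10]],
    [[11.1,7.9,1.35],[0,0,-10]],
  ],
  hand=0.5,
)

```text
time: 15.6
eef_pos: [599.6, -50.9, 340.3]
eef_rot: [[0.853, 0.522, 0.003], [0.522, -0.853, 0.001], [0.003, 0.001, -1.0]]
contact_force: [0.2, -0.2, 0.5]
grip_width: 0.499
```

```bash
python3 - <<'E'
from h import *
s=telemetry.observe();print(s["qpos"],s["eef_pos"])
w=vision.capture("wrist");cv2.imwrite("pics/w7.png",w)
c=np.zeros((560,800,3),np.uint8)
c[:,:]=cv2.resize(w[120:316,60:340],(800,560),interpolation=cv2.INTER_CUBIC)
cv2.imwrite("pics/c7.png",c)
print(proj("wrist",(600,-52,210),s),proj("wrist",(600,-52,0),s),proj("wrist",(395,-175,146),s))
E
```

```text
[-0.6736692   0.25006455  0.85560144  1.44515807 -0.18976994  1.52847975
  0.72308632] [599.63840641 -50.8772616  340.25274567]
[278.27977063 202.77306013] [278.32492438 172.38721611] [ 74.54261322 187.86592855]
```

View pics/c7.png

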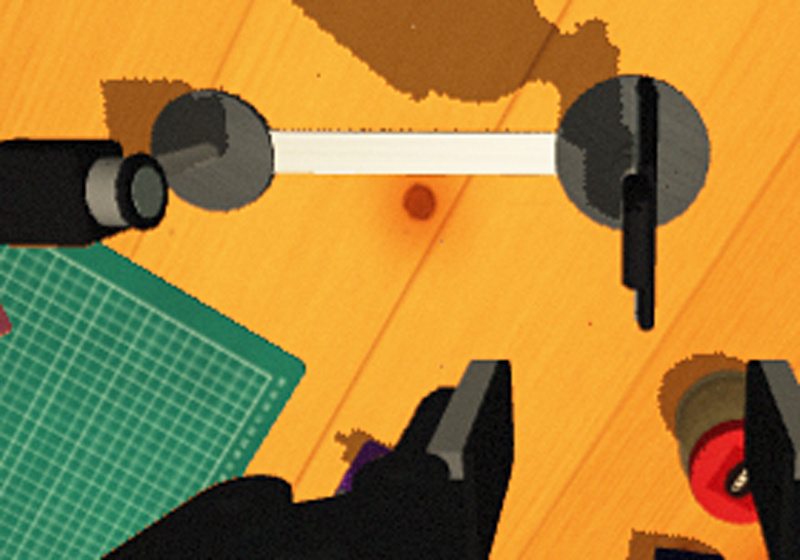

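Last view: the wing top is centred at crop (639,232), the mirror foot at (633,152) and the camera foot at (212,150). The joining bar lies level in the picture, so it runs along the tool x axis.

```bash
python3 - <<'E'
from h import *
s=telemetry.observe();q=lambda x,y,z:onz("wrist",60+x/2.857,120+y/2.857,z,s)
f=q(633,152,5);c=q(212,150,5);w=q(639,232,210);print(f,c,w)
a=(f[:2]+w[:2])/2;d=f-c;cam=np.degrees(np.arctan2(d[1],d[0]))+180;print("cam",cam,np.linalg.norm(d))
D=np.array([421.3,315.2])-a;dd=np.degrees(np.arctan2(D[1],D[0]));print("axis",a,"disc",dd,"joint",(cam-dd)/2,"tool yaw",(cam+dd)/2-180)
rel((a[0],a[1],260),31.2);rel((a[0],a[1],177),31.2)
E
```

```text
[604.94090601 -50.03577211   5.        ] [ 398.09010346 -175.42137968    5.        ] [603.66350158 -48.21415784 210.        ]
cam 211.22275497948712 241.88593406427682
axis [604.30220379 -49.12496497] disc 116.67060115699007 joint 47.27607691124852 tool yaw -16.05332193176139
[[np.float64(0.16), np.float64(0.02), np.float64(2.68)], [np.float64(0.01), np.float64(-0.03), np.float64(0.04)]]
[[np.float64(0.15), np.float64(0.02), np.float64(5.44)], [np.float64(0.01), np.float64(-0.03), np.float64(0.04)]]
```

Call:
apply_moves(
  steps=[
    [[0.15,0.02,0.9],[0,0,0]],
    [[0.15,0.02,2],[0,0,0]],
    [[0.15,0.02,3],[0,0,0]],
    [[0.15,0.02,3.8],[0,0,0]],
    [[0.15,0.02,4.5],[0,0,0]],
    [[0.15,0.02,5],[0,0,0]],
    [[0.15,0.02,5.3],[0,0,0]],
    [[0.15,0.02,5.45],[0,0,0]],
    [[0.15,0.02,5.45],[0,0,0]],
    [[0.15,0.02,5.45],[0,0,0]],
  ],
)

```text
time: 16.65
eef_pos: [604.8, -49.2, 177.6]
eef_rot: [[0.853, 0.522, 0.004], [0.522, -0.853, 0.001], [0.004, 0.001, -1.0]]
contact_force: [0.5, -0.7, 0.4]
grip_width: 0.496
```

Call:
apply_moves(
  steps=[
    [[0,0,0],[0,0,0]],
    [[0,0,0],[0,0,0]],
    [[0,0,0],[0,0,0]],
    [[0,0,0],[0,0,0]],
    [[0,0,0],[0,0,0]],
    [[0,0,0],[0,0,0]],
    [[0,0,0],[0,0,0]],
    [[0,0,0],[0,0,0]],
  ],
  hand=0,
)

```text
time: 17.45
eef_pos: [603.4, -50.5, 178.4]
eef_rot: [[0.854, 0.521, 0.002], [0.521, -0.854, 0.001], [0.002, 0.0, -1.0]]
contact_force: [-9.8, -2.3, 10.4]
grip_width: 0.114
```

Call:
apply_moves(
  steps=[
    [[0,0,0],[0,0,0.3]],
    [[0,0,0],[0,0,0.8]],
    [[0,0,0],[0,0,1.4]],
    [[0,0,0],[0,0,2]],
    [[0,0,0],[0,0,2.6]],
    [[0,0,0],[0,0,3.2]],
    [[0,0,0],[0,0,3.8]],
    [[0,0,0],[0,0,4]],
    [[0,0,0],[0,0,4]],
  ],
)

```text
time: 18.35
eef_pos: [603.4, -50.5, 178.5]
eef_rot: [[0.992, 0.129, 0.002], [0.129, -0.992, 0.001], [0.002, -0.001, -1.0]]
contact_force: [-1.4, -0.8, 0.7]
grip_width: 0.104
```

Call:
apply_moves(
  steps=[
    [[0,0,0],[0,0,0.5]],
    [[0,0,0],[0,0,1.1]],
    [[0,0,0],[0,0,1.7]],
    [[0,0,0],[0,0,2.3]],
    [[0,0,0],[0,0,2.9]],
    [[0,0,0],[0,0,3.5]],
    [[0,0,0],[0,0,3.93]],
    [[0,0,0],[0,0,3.93]],
    [[0,0,0],[0,0,3.93]],
    [[0,0,0],[0,0,3.93]],
  ],
)

```text
time: 19.35
eef_pos: [603.5, -50.5, 178.5]
eef_rot: [[0.961, -0.277, 0.002], [-0.277, -0.961, 0.001], [0.002, -0.001, -1.0]]
contact_force: [1.1, -1.1, -0.5]
grip_width: 0.104
```

```bash
python3 - <<'E'
from h import *
s=telemetry.observe();R=s["eef_rot"];print(s["qpos"],s["eef_pos"],s["contact_force"],s["wrist_torque"],s["grip_width"],s["time"],np.degrees(np.arctan2(R[1,0],R[0,0])))
a=vision.capture("scene");b=vision.capture("top")
cv2.imwrite("pics/s8.png",a);cv2.imwrite("pics/t8.png",b)
o=cv2.imread("pics/s6.png");ot=cv2.imread("pics/t6.png")
# hanging block unchanged? brass centroid in scene and white bar in top
def brass(im,x1,x2,y1,y2):
    h=cv2.cvtColor(im[y1:y2,x1:x2],cv2.COLOR_BGR2HSV);m=(h[...,0]>10)&(h[...,0]<30)&(h[...,1]>110)&(h[...,2]>70);y,x=np.where(m);return len(x),x.mean()+x1,y.mean()+y1
print(brass(o,180,196,172,192),brass(a,180,196,172,192))
print(np.abs(o[150:215,165:205].astype(int)-a[150:215,165:205]).mean(),np.abs(ot[200:260,130:190].astype(int)-b[200:260,130:190]).mean())
def bar(im):
    h=cv2.cvtColor(im[215:245,135:160],cv2.COLOR_BGR2HSV);m=(h[...,1]<50)&(h[...,2]>150);y,x=np.where(m)
    P=np.array([onz("top",u+135,v+215,196)[:2] for u,v in zip(x,y)],np.float32);vx,vy,*_=cv2.fitLine(P,2,0,.01,.01).ravel()
    r=cv2.minAreaRect(P);return len(x),P.mean(0),r,np.degrees(np.arctan2(vy,vx))
print(bar(ot));print(bar(b))
# brass disc rays
n,u,v=brass(a,180,196,172,192);print(onz("scene",u,v,128))
E
```

```text
[-0.75912456  0.40349588  0.98867091  1.68589612 -0.35483926  1.24336062
  0.02762334] [603.50339383 -50.52199672 178.51449331] [ 1.0615303  -1.07977124 -0.45324913] [-0.28794237 -0.12717823  0.08648624] 0.10358691802630467 19.35 -16.09231193155157
(61, np.float64(188.63934426229508), np.float64(183.9672131147541)) (67, np.float64(188.65671641791045), np.float64(183.46268656716418))
3.8923076923076922 12.011388888888888
(31, array([420.84238, 314.18738], dtype=float32), ((420.3622131347656, 314.3460693359375), (6.337210655212402, 45.34242630004883), 61.920555114746094), np.float32(-28.419046))
(30, array([420.2883 , 314.38498], dtype=float32), ((420.3622131347656, 314.3460693359375), (6.337210655212402, 45.34242630004883), 61.920555114746094), np.float32(-28.783875))
[420.52916543 302.2919321  128.        ]
```

```bash
python3 -c "
from cell import env
print(env.close_job())"
```

```text
the job is handed in; nothing more can be done
None
```

I hung the dark wooden block on the hook and let go of it. I then turned the mirror by its wing and handed in still gripping it, at about 19 s of robot time. No verdict came back.

**Last checks**
- **Block:** It hangs still. The top view puts its bar at about (420, 314), unchanged between pictures taken about 5 s apart.
- **Mirror:** It is held about 47.3° (0.83 rad) from rest. The measured tool yaw is −16.1°, which is the yaw worked out for the disc to sit mid-glass. My estimates of the mirror axis from two cameras differed by about 4 mm, which leaves about 1° of doubt.
- **Forces:** At the end the forces on the tool were about 1 N. The highest readings were about 18 N, while seating the block.

**What disagreed with the description:** The hook points about 100° away from the mirror, where the description says roughly towards it. Hung square to the hook, the block would have shown the mirror a broad face at about 73° off square. I turned it about 16° on the hook towards the mirror as a compromise, so the broad face is still about 55° off square to the mirror. It is also 16° away from the stand's own yaw.

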